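Clamp the vial racks on the shaker with its wing nut

TASK

Lock the two vial racks down on the shaker: with a fingertip push the clamp bar round by its lug until it lies square across both racks against its stop, then spin the loose wing nut clockwise with repeated light fingertip strokes on its wings until it is fully home on the bar. Only push: do not grip or force the nut or the bar, leave the racks, the spare vial, the bottle and the driver where they stand, and finish clear of everything.

Things in the scene. Friction and masses are not known exactly. Their poses are not given: they have to be found in the camera images.
- shaker: laboratory heater-shaker bolted to the deck; place and yaw vary. White housing 270 x 300 mm, aluminium platform 240 x 290 mm, its top 80 mm above the underside. Origin: centre of the underside; x to its back (away from the robot at yaw 0), y to its left, z up. On the z axis a vertical threaded stud (diameter 14 mm, top at 158 mm) carries a lift spring, the clamp bar, a washer and the wing nut.
- clamp_bar (a joint): angle of the clamp bar about the stud, rad. 0 = square across both racks (lug on the shaker's +y side), against a stop that gives slightly; positive = swung counterclockwise seen from above (1.57: lug towards the shaker's -x). Starts at 1.0 to 1.6; slight friction (about 1 N at the lug), stays where left. Flat steel, 26 x 8 mm, reaching 62 mm from the stud at its plain end, 66 mm at the lug.
- lug (a point): centre of the upright thumb lug on one end of the clamp bar, 56 mm from the stud axis. The lug is a block 20 mm along the bar (46 to 66 mm from the stud axis), 14 mm across it and 32 mm tall, from 16 mm below to 16 mm above this point. Its y axis points along the bar away from the stud, z up. It is 116.5 mm above the shaker's origin with the nut home.
- wing_nut (a joint): how far the wing nut is backed off, rad, whole turns counted: 0 = home on the bar (a slight springy give), positive = turned counterclockwise seen from above; clockwise lowers it. Starts at 6.5 to 10. Nut, bar and lug descend together 2 mm a turn. Slight friction (about 1 N at the wings); stays where left.
- nut_centre (a point): on the nut's axis at the middle height of its wings, 125 mm above the shaker's origin with the nut home. Two round upright wings along this point's x and -x axes: 7 mm thick, outer ends 40 mm from the axis, 14 mm up and down at 26 mm from the axis. Hub radius 14 to 17 mm. With the bar at 0 the lug, 46 mm from the axis, its top 8 mm above this point, bars a finger from circling the nut.
- rack_left: loose aluminium vial rack on the platform at the shaker's +y side, 190 x 96 mm. Origin: centre of its underside. A flange 12 mm high faces the clamp, its edge 41 mm from the stud axis; a block 42 mm high with two rows of capped vials (tops 73 mm above the platform) begins 81 mm from the stud axis. Leave in place.
- rack_right: the same rack, mirrored, with white caps, at the shaker's -y side. Leave in place.
- spare_vial: loose capped vial, diameter 18 mm, 61 mm tall, standing on the platform between the racks, about 85 to 100 mm behind the stud. Origin: centre of its underside. Leave in place.
- solvent_bottle: brown bottle, diameter 72 mm, 150 mm tall, on the deck to the left of the shaker. Origin: centre of its underside. Leave in place.
- hex_driver: driver 200 mm long lying on the deck to the right of the shaker. Leave in place.

How it is judged:
By the outcome, as a careful person would: the job done as asked, in the order asked, and still so for the second after the job is handed in, with the robot touching nothing.
It also fails if it takes over 72 s, if anything falls off the work surface, if the arm or the gripper's body presses on something with over 40 N, if the wrist force passes 120 N, or if a joint passes its speed limit or range.

ROBOT

A 6-joint arm with a two-finger parallel gripper is mounted at the origin on the work surface. World frame = base frame: x ahead of the robot, y to its left, z up, the work surface at z = 0. Lengths are in m, angles in rad, forces in N, time in s.
With the tool pointing down it reaches from about 0.25 to 0.725 m from the base axis. Payload 4 kg.
Tool frame: the origin (TCP) lies midway between the tips of the shut fingers; the grasp point (between the pads) lies 19 mm behind it; z points along the fingers, y is the direction in which the jaws open and shut (so a half turn about z gives the same grasp; the last joint's range is limited). The gripper opens to 85 mm and grips with 20 to 120 N. Pads are 22 mm wide; open, the fingers measure 114 mm over their backs; the gripper's body (76 mm by 85 mm) begins 54 mm behind the grasp point. The pads swing forward as they close: fully open they stand 13 mm farther back than shut.
Start: joints at [1.111, 0.241, 0.005, 1.335, 0, 1.571], TCP at [0.222, 0.448, 0.231] pointing down, gripper open.
Joint ranges: [-2.72, 2.72], [-1.05, 1.87], [-1.09, 1.28], [-1.99, 2.15], [-1.42, 1.44], [-3.14, 3.14]. Speed limits (rad/s): [2.79, 2.79, 3.14, 3.14, 3.14, 3.14].

INTERFACE

Orientations are given as a unit quaternion [x, y, z, w].
In Python, from workcell import bot, eyes, job gives the robot as it stands.
- The arm moves only by the shell command python3 -m crank 'ROWS'. ROWS is a JSON object of lists of equal length, an entry for each row: "dr": the turn, a rotation vector about the tool's x, y, z in rad, a list of three; "travel": the shift along the tool's x, y, z in m, a list of three; "hand": the finger opening in m, from 0 to 0.0854. In form: {"dr": [[wx, wy, wz], ...], "travel": [[x, y, z], ...], "hand": [hand, ...]}. A call has 1 to 10 rows; each row is the pose to reach, as a shift and turn from the pose commanded when the call began, along the tool's axes at that moment; what a row does not reach only later rows make up. A row lasts 1/8 s, in which the tool goes at most 62.5 mm and 10.7 degrees, less where a joint would pass 70% of its speed; a pose out of reach is approached as far as the arm can. A call with a gripper value outside its range is refused whole. The fingers move at their own pace and stop on an object; the grip force is fixed at half the most. Time passes only in rows, so rows that repeat a pose let the fingers close. It gives the time, the measured TCP pose, the force and the opening at its end, in the units of the state.
- bot.get_obs(): the state, without advancing time (a new reading comes with each control period).
- eyes.camera(name): name is "scene" or "side" or "wrist"; returns a dict with "color" (384x512x3 uint8, red, green, blue), "K" (3x3 intrinsics, pixels), "R" (3x3) and "t" (3): a world point X has camera coordinates R X + t; the wrist camera has in their place "T_tool_cam" (4x4, takes a point from camera to tool coordinates, whose origin is the TCP and whose axes are the flange's). Camera axes: x right, y down, z forward; pixel columns grow to the right and rows downward; lengths in m; the calibration is good to about 2 mm. A picture is of the moment at which its call begins: read the wrist's pose just before it. There is no depth.
- job.job_done(): hands the job in, once; it reports no verdict.
The state is a dict: "clock": time; "joint_pos": joint angles; "joint_vel": joint speeds; "tau": joint torques, N m; "eef_pos": TCP position; "tool_rot": TCP orientation; "ft_force": force on the tool from outside, world axes, zero at the start; "ft_torque": the same for the moment, N m; "grip_width": finger opening in m.
Only numpy, scipy, OpenCV 4.12 (cv2) and the standard library are available. Lean on these libraries where they do the work, as an engineer would, in place of code of your own. Each camera call takes 0.05 s, during which the arm holds its last target.

## Working session

There is one attempt and no reset: what is moved stays moved. The work goes in short steps, Python scripts to look and compute and a shell command to move; the robot and the scene stay as the last step left them, time stands still between calls to the robot, and variables do not carry over. Pictures are saved under pics/ and viewed, and the job is handed in when it is done.

```bash
ls; mkdir -p pics; python3 - <<'E'
from workcell import bot, eyes, job
import cv2
o=bot.get_obs(); print(o)
for n in ["scene","side","wrist"]:
    c=eyes.camera(n); cv2.imwrite(f"pics/{n}0.png",cv2.resize(c["color"][:,:,::-1],None,fx=1.5,fy=1.5,interpolation=cv2.INTER_CUBIC))
    print(n,{k:v.round(4).tolist() for k,v in c.items() if k!="color"})
E
```

```text
pics
{'clock': 0.0, 'joint_pos': array([1.11099927e+00, 2.41432045e-01, 3.72518547e-03, 1.33518593e+00,
       4.18758689e-05, 1.57082189e+00]), 'joint_vel': array([-0.00049314,  0.00111948, -0.00081821,  0.00163686,  0.00193913,
        0.00020707]), 'tau': array([-8.05017135e-04, -3.72315681e+01,  2.52408242e+01,  1.68598036e-02,
       -6.79200321e-05, -2.96301916e-07]), 'eef_pos': array([0.22159373, 0.44751552, 0.23040379]), 'tool_rot': array([ 2.27891062e-01,  9.73686071e-01, -1.01588210e-03, -2.59243252e-04]), 'ft_force': array([-0.43370153, -0.07154192, -0.34274856]), 'ft_torque': array([0.00898066, 0.03678338, 0.02414163]), 'grip_width': 0.08567420892726337}
scene {'K': [[358.9047, 0.0, 251.8307], [0.0, 358.9047, 190.3855], [0.0, 0.0, 1.0]], 'R': [[0.3439, 0.9388, 0.0177], [0.7688, -0.2707, -0.5794], [-0.5392, 0.2129, -0.8149]], 't': [-0.1783, -0.3642, 1.4326]}
side {'K': [[438.3631, 0.0, 253.8785], [0.0, 438.3631, 189.2679], [0.0, 0.0, 1.0]], 'R': [[0.6812, -0.732, -0.0108], [-0.5589, -0.5105, -0.6534], [0.4728, 0.4511, -0.7569]], 't': [-0.3743, 0.3763, 1.1174]}
wrist {'K': [[345.4043, 0.0, 251.6107], [0.0, 345.4043, 193.8542], [0.0, 0.0, 1.0]], 'T_tool_cam': [[-0.0, -0.9519, -0.3065, 0.0784], [1.0, -0.0001, 0.0003, 0.0004], [-0.0003, -0.3065, 0.9519, -0.1428], [0.0, 0.0, 0.0, 1.0]]}
```

View pics/scene0.png

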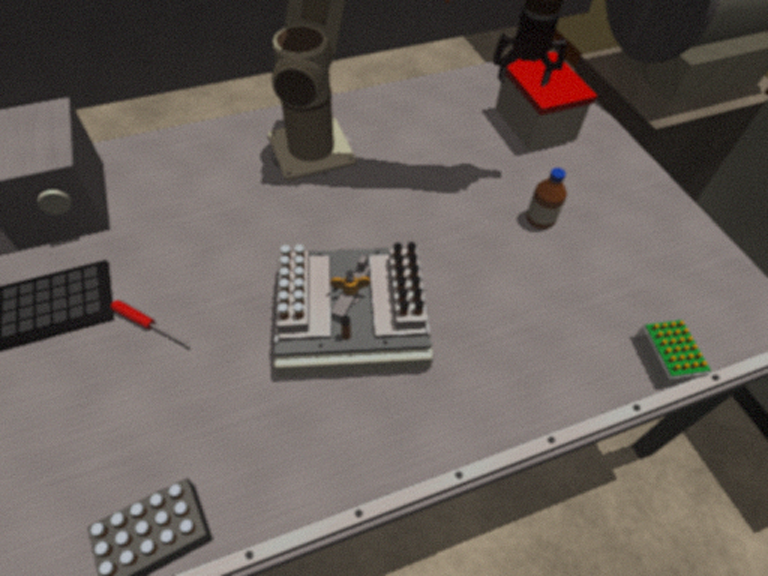

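View pics/side0.png

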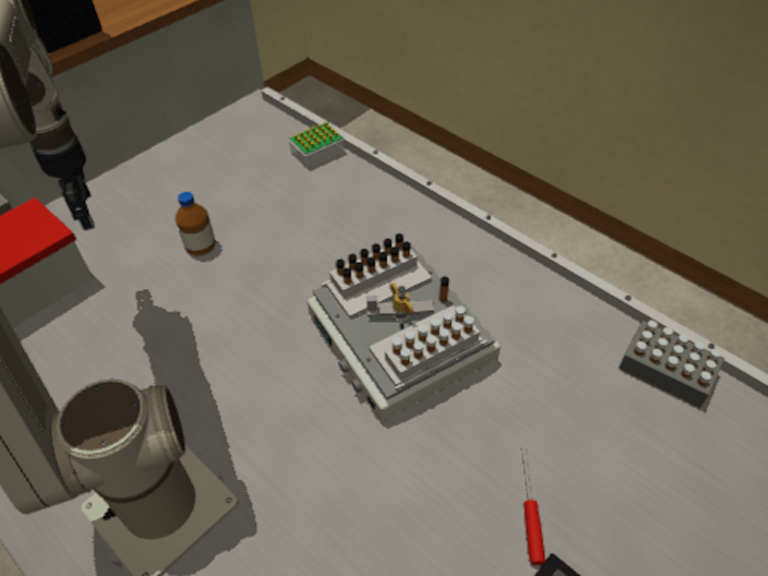

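View pics/wrist0.png

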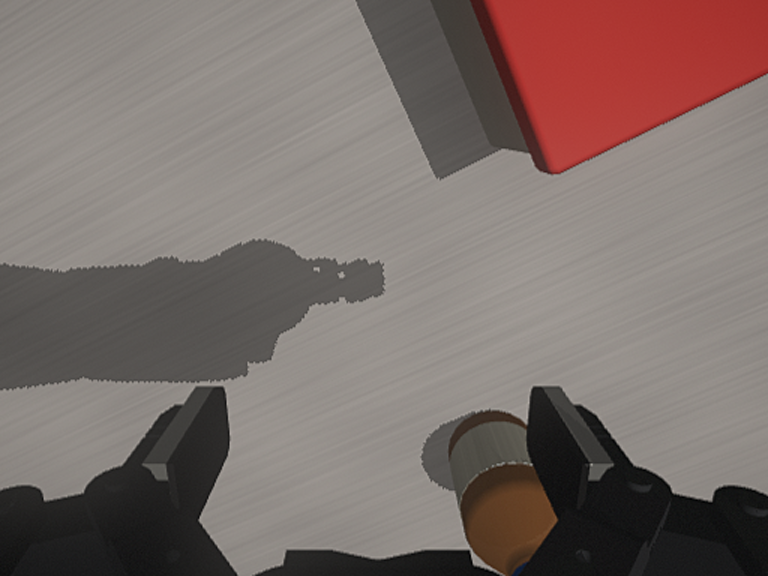

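```bash
python3 - <<'E'
from workcell import bot, eyes, job
import cv2
c=eyes.camera("scene")["color"][:,:,::-1]
cv2.imwrite("pics/sc1.png",cv2.resize(c[155:255,175:295],None,fx=6,fy=6,interpolation=cv2.INTER_CUBIC))
c=eyes.camera("side")["color"][:,:,::-1]
cv2.imwrite("pics/si1.png",cv2.resize(c[150:280,200:340],None,fx=4.5,fy=4.5,interpolation=cv2.INTER_CUBIC))
E
```

```text
(no output)
```

View pics/sc1.png

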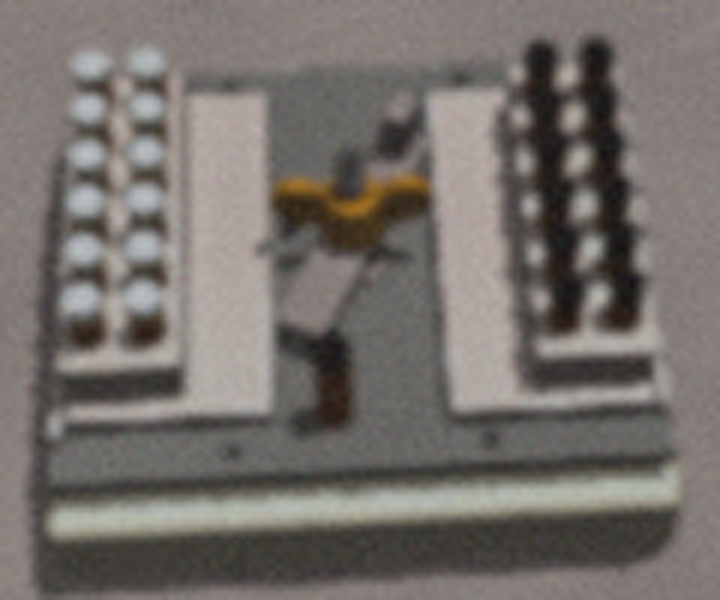

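View pics/si1.png

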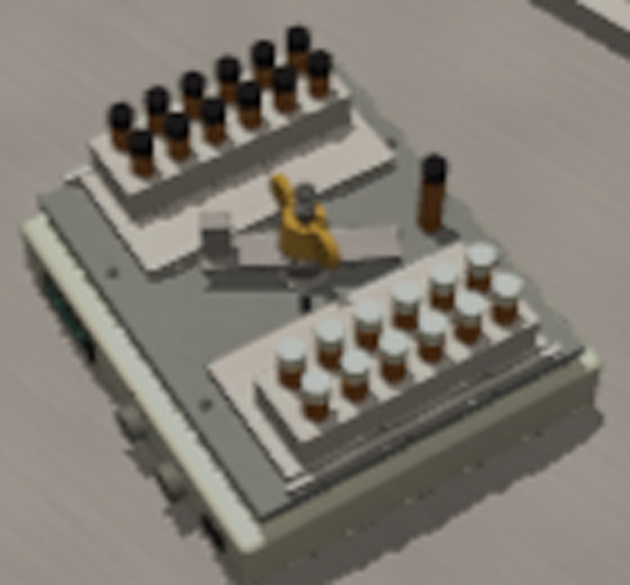

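```bash
cat > h.py <<'E'
from workcell import bot, eyes, job
import numpy as np, cv2, json
from scipy.spatial.transform import Rotation as Ro
import os
CAL={'scene':None}
def cal(n):
    f=f"cal_{n}.npz"
    if not os.path.exists(f):
        c=eyes.camera(n); np.savez(f,K=c["K"],R=c["R"],t=c["t"])
    d=np.load(f); return d["K"],d["R"],d["t"]
def ray(K,R,t,uv):
    d=R.T@np.linalg.inv(K)@np.array([uv[0],uv[1],1.]); return -R.T@t,d/np.linalg.norm(d)
def onz(K,R,t,uv,z):
    o,d=ray(K,R,t,uv); return o+d*(z-o[2])/d[2]
def tri(obs):
    A=np.zeros((3,3));b=np.zeros(3);rs=[]
    for K,R,t,uv in obs:
        o,d=ray(K,R,t,uv);P=np.eye(3)-np.outer(d,d);A+=P;b+=P@o;rs.append((o,P))
    X=np.linalg.solve(A,b); return X,[np.linalg.norm(P@(X-o)) for o,P in rs]
def proj(K,R,t,X):
    p=K@(R@np.asarray(X)+t); return p[:2]/p[2]
def wristcal(o,c):
    T=np.eye(4);T[:3,:3]=Ro.from_quat(o["tool_rot"]).as_matrix();T[:3,3]=o["eef_pos"]
    M=np.linalg.inv(T@c["T_tool_cam"]); return c["K"],M[:3,:3],M[:3,3]
def wshot(name,crop=None,f=1.5):
    o=bot.get_obs();c=eyes.camera("wrist");K,R,t=wristcal(o,c);np.savez(f"cal_{name}.npz",K=K,R=R,t=t)
    im=c["color"][:,:,::-1]
    cv2.imwrite(f"pics/{name}_full.png",im)
    if crop: x0,x1,y0,y1=crop; im=im[y0:y1,x0:x1]
    cv2.imwrite(f"pics/{name}.png",cv2.resize(im,None,fx=f,fy=f,interpolation=cv2.INTER_CUBIC)); return o
def state(o=None):
    o=o or bot.get_obs(); R=Ro.from_quat(o["tool_rot"]).as_matrix()
    print("clk %.2f"%o["clock"],"p",o["eef_pos"].round(4),"q",o["joint_pos"].round(3),"F",o["ft_force"].round(2),"w",round(o["grip_width"],4)); print(R.round(3).tolist())
def rel(target):
    o=bot.get_obs(); R=Ro.from_quat(o["tool_rot"]).as_matrix(); return R.T@(np.asarray(target)-o["eef_pos"])
E
python3 - <<'E'
from h import *
s=lambda u,v:(u/6+175-.5+1/12,v/6+155-.5+1/12); d=lambda u,v:(u/4.5+200-.5+.11,v/4.5+150-.5+.11)
S=cal("scene");D=cal("side")
print(tri([(*S,s(348,158)),(*D,d(305,190))]))
for z,pts in [(.08,[(50,488),(672,462)]),(.092,[(268,95),(270,412),(427,95),(450,410)])]:
    for p in pts: print(p,onz(*S,s(*p),z).round(4))
for z,pts in [(.08,[(40,195),(262,515)]),(.092,[(80,178),(152,270),(208,362),(295,485),(395,155),(462,245)])]:
    for p in pts: print(p,onz(*D,d(*p),z).round(4))
state()
E
```

```text
(array([ 0.53566384, -0.06651203,  0.15877278]), [np.float64(4.722667149633724e-05), np.float64(4.722667149636233e-05)])
(50, 488) [ 0.613  -0.2379  0.08  ]
(672, 462) [0.6961 0.0365 0.08  ]
(268, 95) [ 0.4354 -0.0783  0.092 ]
(270, 412) [ 0.6152 -0.1327  0.092 ]
(427, 95) [ 0.4624 -0.0012  0.092 ]
(450, 410) [ 0.642  -0.0537  0.092 ]
(40, 195) [0.4633 0.1058 0.08  ]
(262, 515) [ 0.382  -0.1713  0.08  ]
(80, 178) [0.4853 0.0887 0.092 ]
(152, 270) [ 0.4622 -0.0017  0.092 ]
(208, 362) [ 0.4343 -0.078   0.092 ]
(295, 485) [ 0.4048 -0.1768  0.092 ]
(395, 155) [ 0.6426 -0.0533  0.092 ]
(462, 245) [ 0.6123 -0.1354  0.092 ]
clk 0.35 p [0.2218 0.4479 0.2311] q [1.111 0.241 0.005 1.335 0.    1.571] F [ 0.28 -1.06  0.07] w 0.0853
[[-0.896, 0.444, -0.0], [0.444, 0.896, -0.0], [0.0, -0.001, -1.0]]
```

```bash
python3 -m crank '{"dr":[[0,0,0],[0,0,0.38],[0,0,0.76],[0,0,0.76],[0,0,0.76],[0,0,0.76],[0,0,0.76],[0,0,0.76],[0,0,0.76],[0,0,0.76]],"travel":[[0,0,-0.06],[-0.493,-0.323,-0.069],[-0.493,-0.323,-0.069],[-0.493,-0.323,-0.069],[-0.493,-0.323,-0.069],[-0.493,-0.323,-0.069],[-0.493,-0.323,-0.069],[-0.493,-0.323,-0.069],[-0.493,-0.323,-0.069],[-0.493,-0.323,-0.069]],"hand":[0,0,0,0,0,0,0,0,0,0]}'
python3 - <<'E'
from h import *
state(wshot("w1"))
E
```

```text
clock: 1.6
eef_pos: [0.5075, -0.0389, 0.3001]
tool_rot: [0.573, 0.82, 0.0, 0.0]
ft_force: [0.8, -0.1, 0.5]
grip_width: 0.0002
clk 1.60 p [ 0.5075 -0.0389  0.3001] q [-0.077  0.24   0.182  1.512  0.     1.143] F [ 0.82 -0.08  0.49] w 0.0002
[[-0.344, 0.939, 0.001], [0.939, 0.344, 0.0], [-0.0, 0.001, -1.0]]
```

View pics/w1.png

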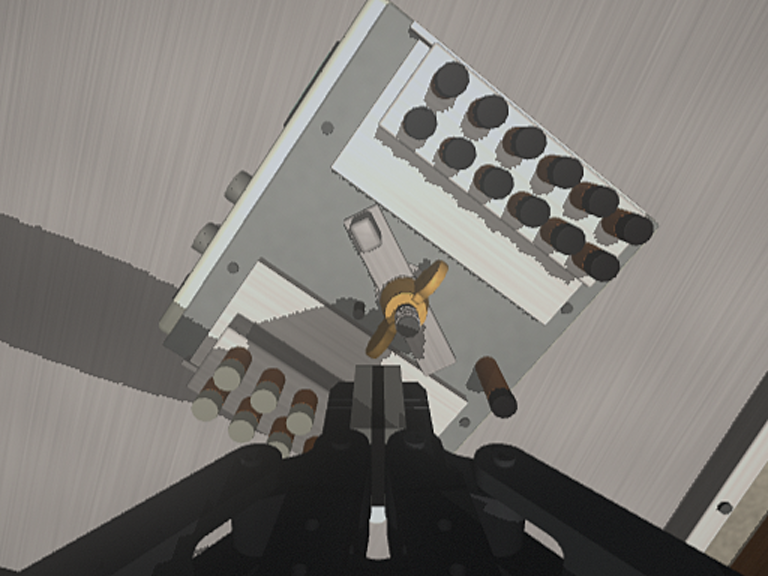

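```bash
python3 - <<'E'
from h import *
im=cv2.imread("pics/w1_full.png")
cv2.imwrite("pics/w1z.png",cv2.resize(im[120:270,195:345],None,fx=4,fy=4,interpolation=cv2.INTER_CUBIC))
E
```

```text
(no output)
```

View pics/w1z.png

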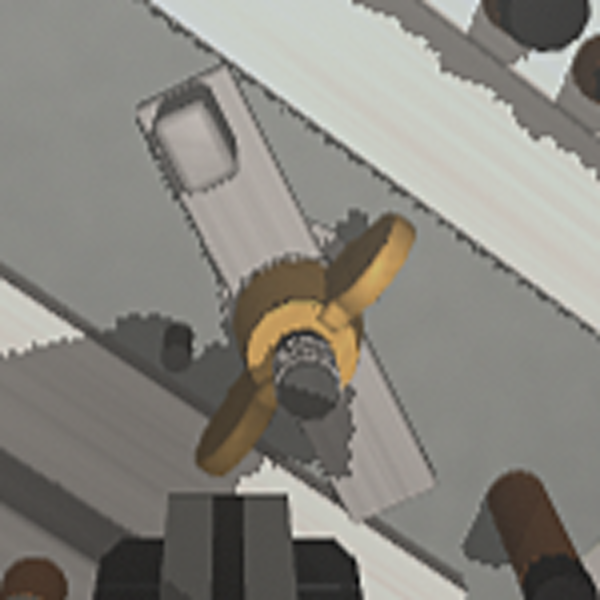

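```bash
python3 - <<'E'
from h import *
W=cal("w1"); w=lambda u,v:(u/4+195-.5+.125,v/4+120-.5+.125)
S=cal("scene");D=cal("side")
s=lambda u,v:(u/6+175-.5+1/12,v/6+155-.5+1/12); d=lambda u,v:(u/4.5+200-.5+.11,v/4.5+150-.5+.11)
st=(308,392)
print("stud",onz(*W,w(*st),.158).round(4), tri([(*S,s(348,158)),(*D,d(305,190)),(*W,w(*st))]))
P=[onz(*W,w(*p),.110) for p in [(137,107),(225,65),(357,520),(435,480)]]
print(np.round(P,4)); a=(P[0]+P[1])/2;b=(P[2]+P[3])/2;print("bar dir",np.degrees(np.arctan2(*(a-b)[[1,0]])),np.linalg.norm(a-b),"mid",(b+(a-b)*62/128).round(4))
print("lugtop",onz(*W,w(195,145),.1355).round(4))
p=onz(*W,w(385,245),.128);q=onz(*W,w(237,440),.128);print("wings",p,q,np.degrees(np.arctan2(*(p-q)[[1,0]])),np.linalg.norm(p-q),(p+q)/2)
# flange edges
for seg in [[(240,80),(560,310)],[(10,265),(460,580)]]:
    A,B=[onz(*W,w(*x),.092) for x in seg]; print(A.round(4),B.round(4),np.degrees(np.arctan2(*(B-A)[[1,0]])))
E
```

```text
stud [ 0.5367 -0.0655  0.158 ] (array([ 0.53608187, -0.06604769,  0.15841311]), [np.float64(0.0006984891687489227), np.float64(0.0002886685958741827), np.float64(0.0008531749776990418)])
[[ 0.4805 -0.0275  0.11  ]
 [ 0.4971 -0.0106  0.11  ]
 [ 0.5717 -0.1122  0.11  ]
 [ 0.5867 -0.0943  0.11  ]]
bar dir 137.03356815472708 0.12355340107130988 mid [ 0.5354 -0.0625  0.11  ]
lugtop [ 0.4956 -0.0264  0.1355]
wings [ 0.54628543 -0.03502427  0.128     ] [ 0.5307143  -0.09407162  0.128     ] 75.22707968636456 0.0610659462995025 [ 0.53849986 -0.06454795  0.128     ]
[ 0.5028 -0.0154  0.092 ] [ 0.6046 -0.0437  0.092 ] -15.565580627067225
[ 0.4626 -0.0822  0.092 ] [ 0.6113 -0.1278  0.092 ] -17.03600687968079
```

```bash
python3 -m crank '{"dr":[[0,0,-0.18],[0,0,-0.36],[0,0,-0.47],[0,0,-0.47],[0,0,-0.47],[0,0,-0.47],[0,0,-0.47],[0,0,-0.47]],"travel":[[0.0066,-0.0284,0.05],[0.0066,-0.0284,0.1],[0.0066,-0.0284,0.14],[0.0066,-0.0284,0.165],[0.0066,-0.0284,0.177],[0.0066,-0.0284,0.177],[0.0066,-0.0284,0.177],[0.0066,-0.0284,0.177]],"hand":[0,0,0,0,0,0,0,0]}'
python3 - <<'E'
from h import *
state(wshot("w2"))
E
```

```text
clock: 2.65
eef_pos: [0.4787, -0.0405, 0.1241]
tool_rot: [0.366, 0.931, 0.0, 0.001]
ft_force: [-0.0, -0.4, 0.4]
grip_width: -0.0004
clk 2.65 p [ 0.4787 -0.0405  0.1241] q [-0.084  0.277 -0.239  1.052  0.     0.665] F [-0.03 -0.39  0.44] w -0.0004
[[-0.732, 0.681, 0.003], [0.681, 0.732, -0.0], [-0.002, 0.002, -1.0]]
```

View pics/w2.png

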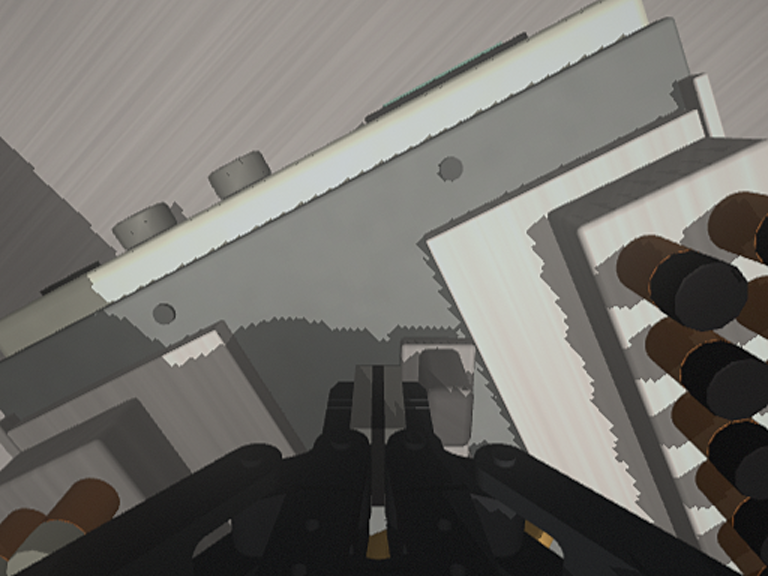

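```bash
cat >> h.py <<'E'
ST=np.array([.536,-.066]); 
def u(a): a=np.radians(a); return np.array([np.cos(a),np.sin(a)])
def rows(targets, cmd=None, last=None):
    """targets: list of (x,y,z,phi_deg); cmd: commanded pose (x,y,z,phi) at start or None=measured"""
    o=bot.get_obs(); R=Ro.from_quat(o["tool_rot"]).as_matrix(); phi=np.degrees(np.arctan2(R[1,0],R[0,0])); p=o["eef_pos"]
    if cmd is not None: p=np.array(cmd[:3]);phi=cmd[3];x=u(phi);R=np.array([[x[0],x[1],0],[x[1],-x[0],0],[0,0,-1.]])
    print("phi",round(phi,2))
    dr=[];tr=[]
    for x,y,z,ph in targets:
        dr.append([0,0,round(float(np.radians(phi-ph)),3)]); tr.append((R.T@(np.array([x,y,z])-p)).round(4).tolist())
    print("dr",dr);print("travel",tr)
E
python3 - <<'E'
from h import *
T=[]
for a in [137,130,123,116,109,102,95,88,82,78]:
    p=ST+.057*u(a)+.0145*u(a+90); T.append((*p,.124,a))
rows(T,cmd=(.4786,-.0425,.124,137))
E
```

```text
phi 137
dr [[0, 0, 0.0], [0, 0, 0.122], [0, 0, 0.244], [0, 0, 0.367], [0, 0, 0.489], [0, 0, 0.611], [0, 0, 0.733], [0, 0, 0.855], [0, 0, 0.96], [0, 0, 1.03]]
travel [[-0.001, 0.0075, 0.0], [0.0003, 0.0145, 0.0], [0.0008, 0.0217, 0.0], [0.0004, 0.0288, 0.0], [-0.0009, 0.0359, 0.0], [-0.003, 0.0428, 0.0], [-0.0059, 0.0493, 0.0], [-0.0097, 0.0555, 0.0], [-0.0134, 0.0603, 0.0], [-0.0162, 0.0634, 0.0]]
```

```bash
python3 -m crank '{"dr":[[0,0,0],[0,0,0.122],[0,0,0.244],[0,0,0.367],[0,0,0.489],[0,0,0.611],[0,0,0.733],[0,0,0.855],[0,0,0.96],[0,0,1.03]],"travel":[[-0.001,0.0075,0],[0.0003,0.0145,0],[0.0008,0.0217,0],[0.0004,0.0288,0],[-0.0009,0.0359,0],[-0.003,0.0428,0],[-0.0059,0.0493,0],[-0.0097,0.0555,0],[-0.0134,0.0603,0],[-0.0162,0.0634,0]],"hand":[0,0,0,0,0,0,0,0,0,0]}'
python3 - <<'E'
from h import *
state(wshot("w3"))
E
```

```text
clock: 3.95
eef_pos: [0.5333, -0.0045, 0.1231]
tool_rot: [0.778, 0.629, 0.0, -0.0]
ft_force: [-1.3, -0.2, 1.5]
grip_width: 0.0003
clk 3.95 p [ 0.5333 -0.0045  0.1231] q [-0.009  0.376 -0.097  1.097  0.     1.773] F [-1.3  -0.24  1.5 ] w 0.0003
[[0.21, 0.978, -0.0], [0.978, -0.21, 0.0], [0.0, -0.0, -1.0]]
```

View pics/w3.png

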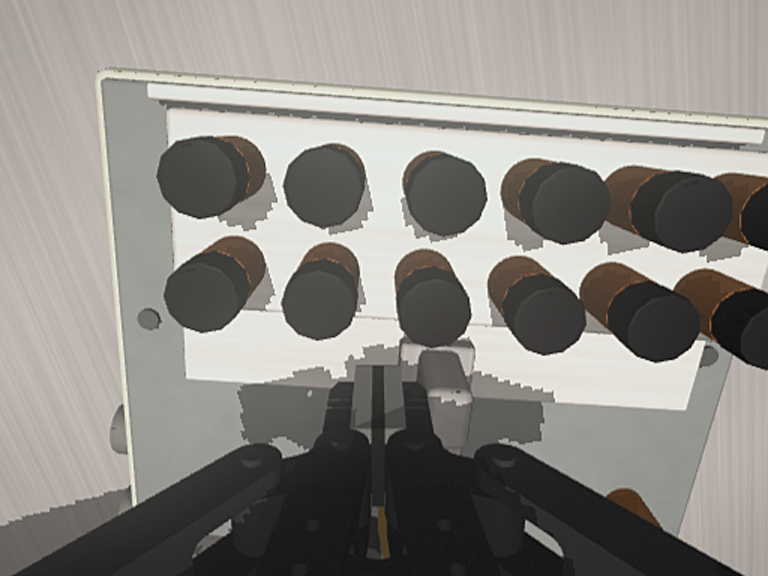

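```bash
python3 -m crank '{"dr":[[0,0,0.035],[0,0,0.07],[0,0,0.08],[0,0,0.08]],"travel":[[0,0.0015,0],[-0.0002,0.003,0],[-0.0004,0.004,0],[-0.0004,0.004,0]],"hand":[0,0,0,0]}'
python3 -m crank '{"dr":[[0,0,0],[0,0,0]],"travel":[[0,0.001,0],[0,0.001,0]],"hand":[0,0]}'
python3 -m crank '{"dr":[[0,0,0],[0,0,0]],"travel":[[0,0.001,0],[0,0.001,0]],"hand":[0,0]}'
```

```text
clock: 4.5
eef_pos: [0.535, -0.0044, 0.1228]
tool_rot: [0.801, 0.598, -0.0, -0.002]
ft_force: [-5.2, 6.0, 3.8]
grip_width: 0.0001
clock: 4.75
eef_pos: [0.5354, -0.0045, 0.1227]
tool_rot: [0.801, 0.598, -0.0, -0.003]
ft_force: [-6.8, 5.6, 4.7]
grip_width: 0.0002
clock: 5.0
eef_pos: [0.5358, -0.0045, 0.1227]
tool_rot: [0.801, 0.598, -0.001, -0.003]
ft_force: [-7.8, 6.6, 5.1]
grip_width: -0.0
```

```bash
python3 - <<'E'
from h import *
state(wshot("w4",(220,330,200,300),6))
c=eyes.camera("side")["color"][:,:,::-1]
cv2.imwrite("pics/si2.png",cv2.resize(c[140:270,200:340],None,fx=4.5,fy=4.5,interpolation=cv2.INTER_CUBIC))
E
```

```text
clk 5.00 p [ 0.5358 -0.0045  0.1227] q [-0.011  0.385 -0.085  1.106  0.005  1.847] F [-7.77  6.57  5.07] w -0.0
[[0.284, 0.959, -0.005], [0.959, -0.284, 0.005], [0.003, -0.006, -1.0]]
```

View pics/w4.png

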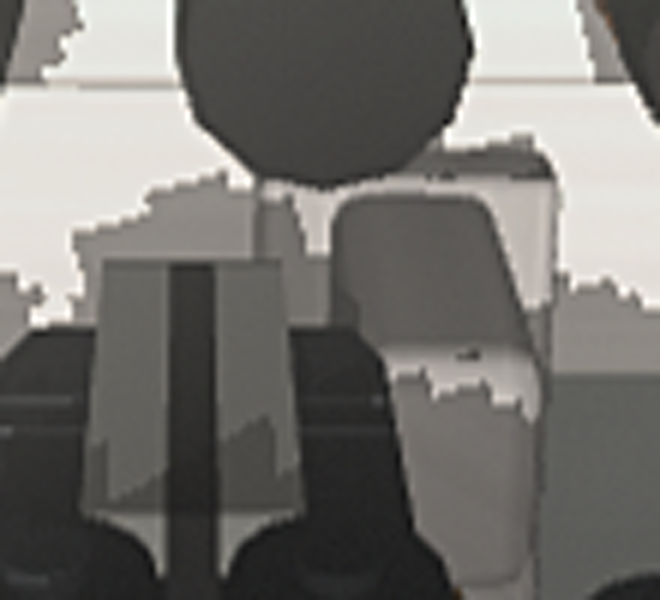

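View pics/si2.png

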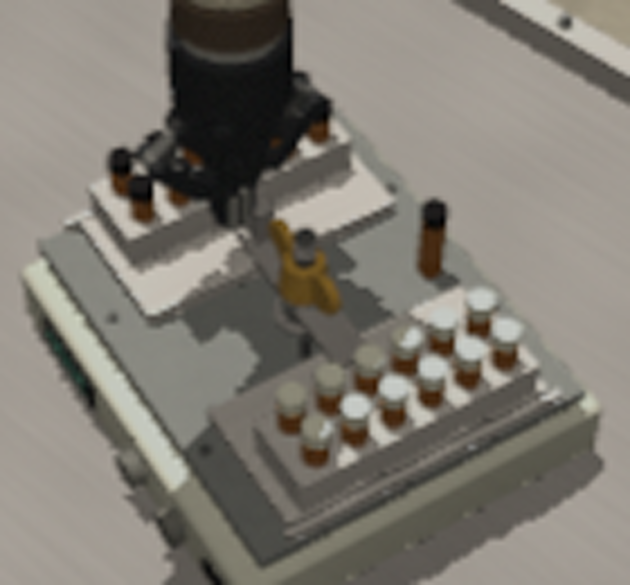

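```bash
python3 -m crank '{"dr":[[0,0,0],[0,0,-0.05],[0,0,-0.2],[0,0,-0.38],[0,0,-0.56],[0,0,-0.74],[0,0,-0.92],[0,0,-1.1],[0,0,-1.28],[0,0,-1.28]],"travel":[[0,-0.012,0],[0,-0.012,-0.05],[-0.02,-0.008,-0.1],[-0.0618,-0.0026,-0.15],[-0.0618,-0.0026,-0.177],[-0.0618,-0.0026,-0.177],[-0.0618,-0.0026,-0.177],[-0.0618,-0.0026,-0.177],[-0.0618,-0.0026,-0.177],[-0.0618,-0.0026,-0.177]],"hand":[0,0,0,0,0,0,0,0,0,0]}'
python3 - <<'E'
from h import *
state(wshot("w5",(150,350,90,240),4))
E
```

```text
clock: 6.35
eef_pos: [0.5187, -0.0658, 0.3]
tool_rot: [0.287, 0.958, -0.0, 0.001]
ft_force: [-0.3, -0.2, 0.3]
grip_width: 0.0
clk 6.35 p [ 0.5187 -0.0658  0.3   ] q [-1.26e-01  2.69e-01  2.19e-01  1.52e+00 -1.00e-03  4.57e-01] F [-0.34 -0.25  0.35] w 0.0
[[-0.835, 0.55, 0.001], [0.55, 0.835, -0.001], [-0.001, -0.0, -1.0]]
```

View pics/w5.png

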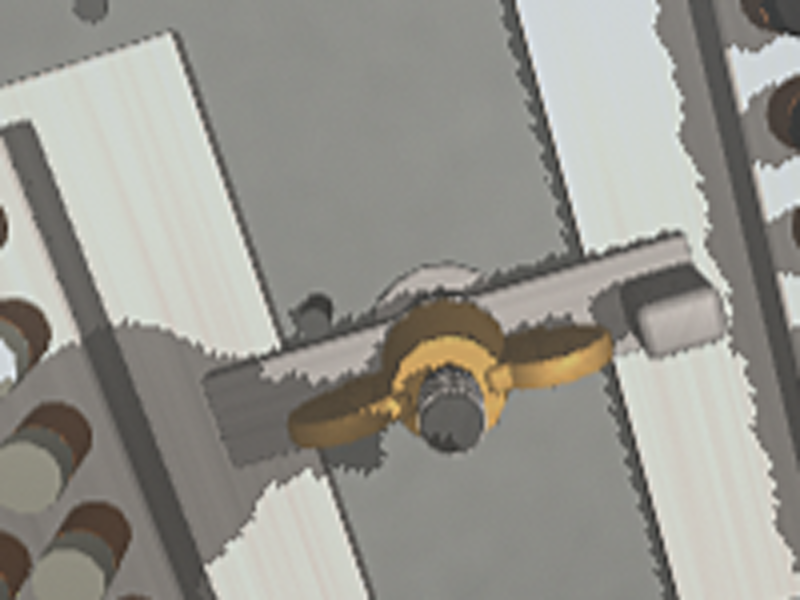

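```bash
python3 - <<'E'
from h import *
W=cal("w5"); w=lambda u,v:(u/4+150-.5+.125,v/4+90-.5+.125)
def dirn(a,b,z):
    A,B=[onz(*W,w(*x),z) for x in (a,b)]; print(A.round(4),B.round(4),"deg",round(np.degrees(np.arctan2(*(B-A)[[1,0]])),2),"mid",((A+B)/2).round(4),"len",np.linalg.norm(A-B).round(4))
dirn((205,378),(683,232),.110)
dirn((205,378),(683,232),.106)
dirn((178,35),(370,600),.092); dirn((510,0),(670,600),.092)
dirn((295,422),(612,335),.130)
print("lug top",onz(*W,w(683,320),.1355)[:2]-ST, "stud",onz(*W,w(452,425),.158))
E
```

```text
[ 0.5065 -0.1182  0.11  ] [5.404e-01 3.000e-04 1.100e-01] deg 74.04 mid [ 0.5235 -0.059   0.11  ] len 0.1233
[ 0.5071 -0.1194  0.106 ] [5.415e-01 5.000e-04 1.060e-01] deg 74.04 mid [ 0.5243 -0.0594  0.106 ] len 0.1247
[ 0.4349 -0.0775  0.092 ] [ 0.5869 -0.1229  0.092 ] deg -16.62 mid [ 0.5109 -0.1002  0.092 ] len 0.1586
[ 0.4726 -0.0053  0.092 ] [ 0.6329 -0.0531  0.092 ] deg -16.61 mid [ 0.5528 -0.0292  0.092 ] len 0.1672
[ 0.5239 -0.101   0.13  ] [ 0.5471 -0.027   0.13  ] deg 72.62 mid [ 0.5355 -0.064   0.13  ] len 0.0775
lug top [0.01532158 0.05443422] stud [ 0.53690249 -0.06588024  0.158     ]
```

```bash
python3 - <<'E'
from h import *
p=ST+.032*u(300); rows([(*p,.2,300),(*p,.124,300)])
E
python3 -m crank '{"dr":[[0,0,-0.18],[0,0,-0.36],[0,0,-0.54],[0,0,-0.72],[0,0,-0.9],[0,0,-1.08],[0,0,-1.26],[0,0,-1.44],[0,0,-1.62],[0,0,-1.8]],"travel":[[0,0,0],[0,0,0],[0,0,0],[0,0,0],[0,0,0],[0,0,0.03],[0,0,0.06],[0,0,0.09],[0,0,0.1],[0,0,0.1]],"hand":[0,0,0,0,0,0,0,0,0,0]}'
python3 - <<'E'
from h import *
state()
p=ST+.032*u(300); rows([(*p,.2,300),(*p,.124,300)])
E
```

```text
phi 146.57
dr [[0, 0, -2.678], [0, 0, -2.678]]
travel [[-0.0432, -0.0049, 0.1], [-0.0431, -0.0049, 0.176]]
clock: 7.65
eef_pos: [0.5177, -0.0655, 0.1985]
tool_rot: [-0.574, 0.819, 0.001, -0.001]
ft_force: [0.8, -0.9, 1.3]
grip_width: 0.0
clk 7.65 p [ 0.5177 -0.0655  0.1985] q [-1.260e-01  3.020e-01  1.000e-03  1.272e+00 -0.000e+00 -1.349e+00] F [ 0.77 -0.87  1.35] w 0.0
[[-0.341, -0.94, -0.002], [-0.94, 0.341, -0.0], [0.001, 0.002, -1.0]]
phi -109.93
dr [[0, 0, -7.155], [0, 0, -7.155]]
travel [[0.0148, -0.0419, -0.0016], [0.0147, -0.042, 0.0744]]
```

```bash
python3 -m crank '{"dr":[[0,0,-0.18],[0,0,-0.36],[0,0,-0.54],[0,0,-0.72],[0,0,-0.872],[0,0,-0.872],[0,0,-0.872],[0,0,-0.872]],"travel":[[0.005,-0.014,0],[0.01,-0.028,0],[0.0147,-0.042,0],[0.0147,-0.042,0.02],[0.0147,-0.042,0.045],[0.0147,-0.042,0.0744],[0.0147,-0.042,0.0744],[0.0147,-0.042,0.0744]],"hand":[0,0,0,0,0,0,0,0]}'
python3 - <<'E'
from h import *
state(wshot("w6"))
c=eyes.camera("side")["color"][:,:,::-1]
cv2.imwrite("pics/si3.png",cv2.resize(c[140:270,200:340],None,fx=4.5,fy=4.5,interpolation=cv2.INTER_CUBIC))
T=[]
for a in [292,283,274,265,256,247,238,229,220,212]:
    T.append((*(ST+.032*u(a)),.124,a))
rows(T,cmd=(*(ST+.032*u(300)),.124,300))
E
```

```text
clock: 8.65
eef_pos: [0.5535, -0.0938, 0.1265]
tool_rot: [0.865, -0.501, 0.001, -0.0]
ft_force: [0.1, -0.4, 0.3]
grip_width: 0.0001
clk 8.65 p [ 0.5535 -0.0938  0.1265] q [-0.168  0.424 -0.014  1.131 -0.    -2.259] F [ 0.13 -0.36  0.33] w 0.0001
[[0.497, -0.868, 0.001], [-0.868, -0.497, -0.0], [0.001, -0.001, -1.0]]
phi 300
dr [[0, 0, 0.14], [0, 0, 0.297], [0, 0, 0.454], [0, 0, 0.611], [0, 0, 0.768], [0, 0, 0.925], [0, 0, 1.082], [0, 0, 1.239], [0, 0, 1.396], [0, 0, 1.536]]
travel [[-0.0003, 0.0045, 0.0], [-0.0014, 0.0094, 0.0], [-0.0032, 0.014, 0.0], [-0.0058, 0.0184, 0.0], [-0.009, 0.0222, 0.0], [-0.0127, 0.0256, 0.0], [-0.017, 0.0283, 0.0], [-0.0216, 0.0303, 0.0], [-0.0264, 0.0315, 0.0], [-0.0309, 0.032, 0.0]]
```

View pics/w6.png

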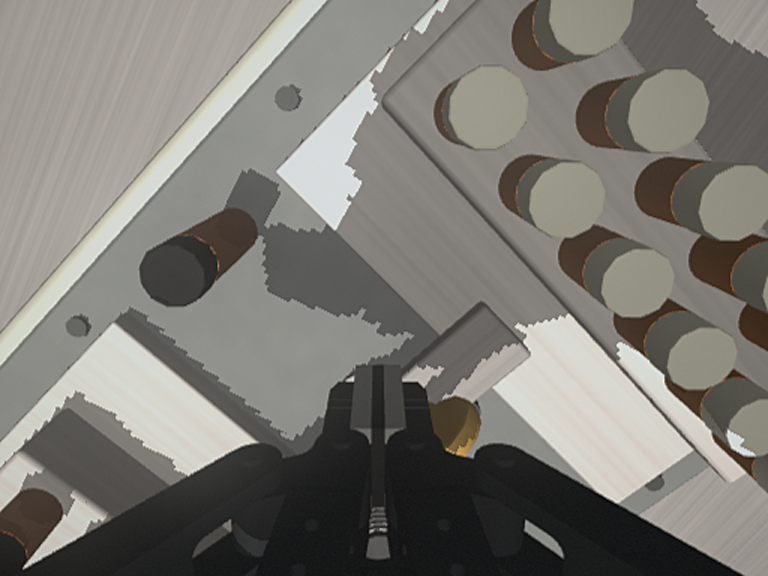

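View pics/si3.png

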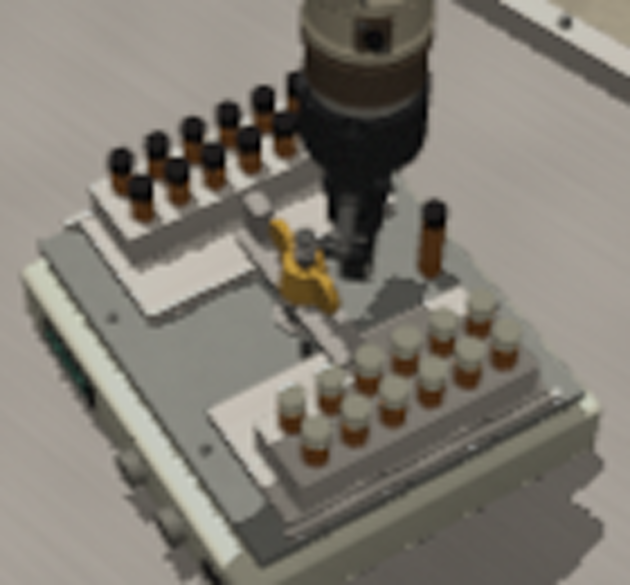

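```bash
python3 -m crank '{"dr":[[0,0,0.14],[0,0,0.297],[0,0,0.454],[0,0,0.611],[0,0,0.768],[0,0,0.925],[0,0,1.082],[0,0,1.239],[0,0,1.396],[0,0,1.536]],"travel":[[-0.0003,0.0045,0],[-0.0014,0.0094,0],[-0.0032,0.014,0],[-0.0058,0.0184,0],[-0.009,0.0222,0],[-0.0127,0.0256,0],[-0.017,0.0283,0],[-0.0216,0.0303,0],[-0.0264,0.0315,0],[-0.0309,0.032,0]],"hand":[0,0,0,0,0,0,0,0,0,0]}'
python3 - <<'E'
from h import *
state(wshot("w7"))
c=eyes.camera("side")["color"][:,:,::-1]
cv2.imwrite("pics/si4.png",cv2.resize(c[140:270,200:340],None,fx=4.5,fy=4.5,interpolation=cv2.INTER_CUBIC))
T=[]
for a in [203,194,185,176,167,158,150,142,136,132]:
    T.append((*(ST+.032*u(a)),.124,a))
rows(T,cmd=(*(ST+.032*u(212)),.124,212))
E
```

```text
clock: 10.0
eef_pos: [0.5101, -0.0834, 0.1268]
tool_rot: [-0.272, 0.962, -0.001, 0.001]
ft_force: [-1.3, -1.5, 0.3]
grip_width: 0.0002
clk 10.00 p [ 0.5101 -0.0834  0.1268] q [-1.610e-01  3.420e-01 -1.390e-01  1.088e+00 -1.000e-03 -7.120e-01] F [-1.29 -1.47  0.26] w 0.0002
[[-0.852, -0.523, 0.002], [-0.523, 0.852, -0.002], [-0.001, -0.002, -1.0]]
phi 212
dr [[0, 0, 0.157], [0, 0, 0.314], [0, 0, 0.471], [0, 0, 0.628], [0, 0, 0.785], [0, 0, 0.942], [0, 0, 1.082], [0, 0, 1.222], [0, 0, 1.326], [0, 0, 1.396]]
travel [[-0.0004, 0.005, 0.0], [-0.0016, 0.0099, 0.0], [-0.0035, 0.0145, 0.0], [-0.0061, 0.0188, 0.0], [-0.0094, 0.0226, 0.0], [-0.0132, 0.0259, 0.0], [-0.017, 0.0283, 0.0], [-0.0211, 0.0301, 0.0], [-0.0243, 0.031, 0.0], [-0.0264, 0.0315, 0.0]]
```

View pics/si4.png

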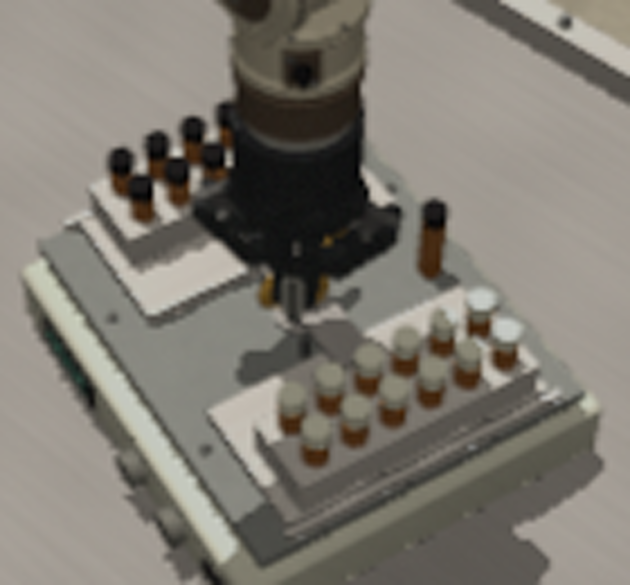

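View pics/w7.png

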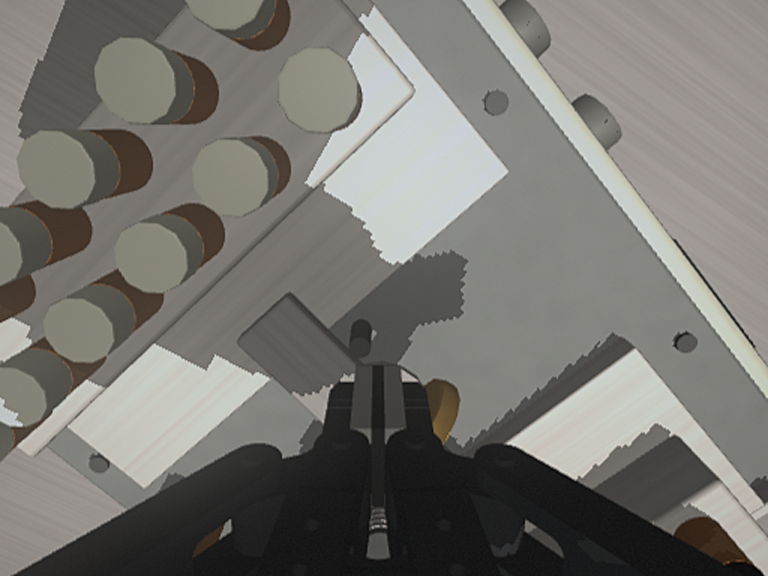

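Wing is against the finger on its right (px ~440,400), turning freely at about 1–2 N. Continue the stroke.

```bash
python3 -m crank '{"dr":[[0,0,0.157],[0,0,0.314],[0,0,0.471],[0,0,0.628],[0,0,0.785],[0,0,0.942],[0,0,1.082],[0,0,1.222],[0,0,1.326],[0,0,1.396]],"travel":[[-0.0004,0.005,0],[-0.0016,0.0099,0],[-0.0035,0.0145,0],[-0.0061,0.0188,0],[-0.0094,0.0226,0],[-0.0132,0.0259,0],[-0.017,0.0283,0],[-0.0211,0.0301,0],[-0.0243,0.031,0],[-0.0264,0.0315,0]],"hand":[0,0,0,0,0,0,0,0,0,0]}'
python3 - <<'E'
from h import *
state(wshot("w8"))
E
```

```text
clock: 11.35
eef_pos: [0.516, -0.0423, 0.1262]
tool_rot: [0.408, 0.913, -0.0, 0.001]
ft_force: [-0.7, -0.6, -0.3]
grip_width: 0.0003
clk 11.35 p [ 0.516  -0.0423  0.1262] q [-8.200e-02  3.440e-01 -1.360e-01  1.089e+00 -1.000e-03  7.580e-01] F [-0.66 -0.57 -0.3 ] w 0.0003
[[-0.667, 0.745, 0.001], [0.745, 0.667, -0.001], [-0.001, 0.0, -1.0]]
```

View pics/w8.png

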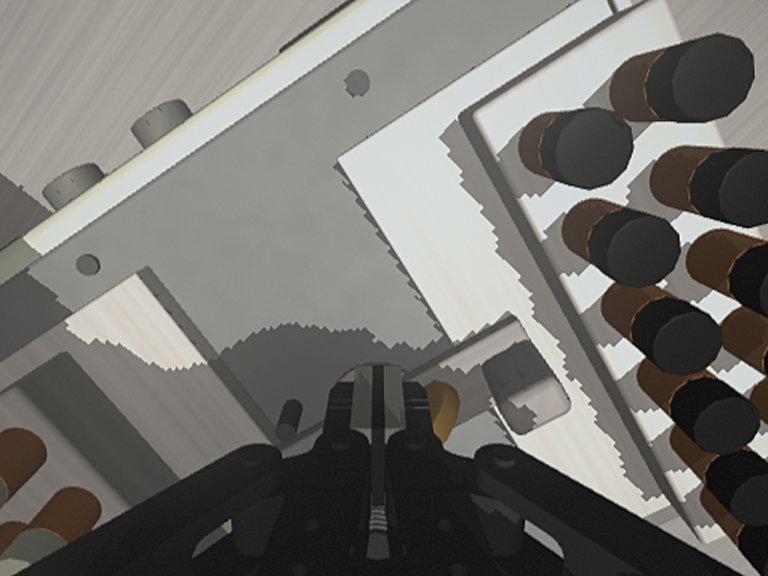

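```bash
python3 -m crank '{"dr":[[0,0,0],[0,0,0],[0,0,-0.185],[0,0,-0.37],[0,0,-0.555],[0,0,-0.74],[0,0,-0.925],[0,0,-1.11],[0,0,-1.295],[0,0,-1.48]],"travel":[[0,-0.005,0],[0,-0.005,-0.03],[0,-0.005,-0.06],[0,-0.005,-0.06],[0,-0.005,-0.06],[0,-0.005,-0.06],[0,-0.005,-0.06],[0,-0.005,-0.06],[0,-0.005,-0.06],[0,-0.005,-0.06]],"hand":[0,0,0,0,0,0,0,0,0,0]}'
python3 - <<'E'
from h import *
state()
p0=ST+.032*u(132)-.005*np.array([u(132)[1],-u(132)[0]])
p=ST+.032*u(322)
rows([(*p,.184,322),(*p,.122,322)],cmd=(*p0,.184,132+np.degrees(1.48)))
T=[]
for a in [313,304,295,286,277,268,259,250,241,232]:
    T.append((*(ST+.032*u(a)),.122,a))
rows(T,cmd=(*p,.122,322))
E
```

```text
clock: 12.65
eef_pos: [0.5119, -0.0457, 0.186]
tool_rot: [-0.319, 0.948, -0.0, 0.001]
ft_force: [-0.3, -0.1, -0.2]
grip_width: -0.0
clk 12.65 p [ 0.5119 -0.0457  0.186 ] q [-0.089  0.291 -0.047  1.231  0.    -0.737] F [-0.34 -0.12 -0.16] w -0.0
[[-0.797, -0.604, 0.001], [-0.604, 0.797, 0.0], [-0.001, -0.001, -1.0]]
phi 216.8
dr [[0, 0, -1.836], [0, 0, -1.836]]
travel [[-0.0163, -0.0623, 0.0], [-0.0163, -0.0623, 0.062]]
phi 322
dr [[0, 0, 0.157], [0, 0, 0.314], [0, 0, 0.471], [0, 0, 0.628], [0, 0, 0.785], [0, 0, 0.942], [0, 0, 1.1], [0, 0, 1.257], [0, 0, 1.414], [0, 0, 1.571]]
travel [[-0.0004, 0.005, 0.0], [-0.0016, 0.0099, 0.0], [-0.0035, 0.0145, 0.0], [-0.0061, 0.0188, 0.0], [-0.0094, 0.0226, 0.0], [-0.0132, 0.0259, 0.0], [-0.0175, 0.0285, 0.0], [-0.0221, 0.0304, 0.0], [-0.027, 0.0316, 0.0], [-0.032, 0.032, 0.0]]
```

```bash
python3 -m crank '{"dr":[[0,0,-0.185],[0,0,-0.37],[0,0,-0.555],[0,0,-0.74],[0,0,-0.925],[0,0,-1.11],[0,0,-1.295],[0,0,-1.48],[0,0,-1.665],[0,0,-1.836]],"travel":[[-0.003,-0.0125,0],[-0.006,-0.025,0],[-0.01,-0.038,0],[-0.013,-0.05,0],[-0.0163,-0.0623,0],[-0.0163,-0.0623,0],[-0.0163,-0.0623,0],[-0.0163,-0.0623,0],[-0.0163,-0.0623,0.01],[-0.0163,-0.0623,0.02]],"hand":[0,0,0,0,0,0,0,0,0,0]}'
python3 - <<'E'
from h import *
state(wshot("w9"))
c=eyes.camera("side")["color"][:,:,::-1]
cv2.imwrite("pics/si5.png",cv2.resize(c[140:270,200:340],None,fx=4.5,fy=4.5,interpolation=cv2.INTER_CUBIC))
E
```

```text
clock: 13.9
eef_pos: [0.5623, -0.086, 0.1659]
tool_rot: [0.946, -0.323, 0.001, -0.0]
ft_force: [0.1, -0.4, -0.7]
grip_width: 0.0006
clk 13.90 p [ 0.5623 -0.086   0.1659] q [-0.152  0.41   0.071  1.231  0.    -2.636] F [ 0.08 -0.41 -0.67] w 0.0006
[[0.791, -0.611, 0.001], [-0.611, -0.791, -0.0], [0.001, -0.001, -1.0]]
```

View pics/w9.png

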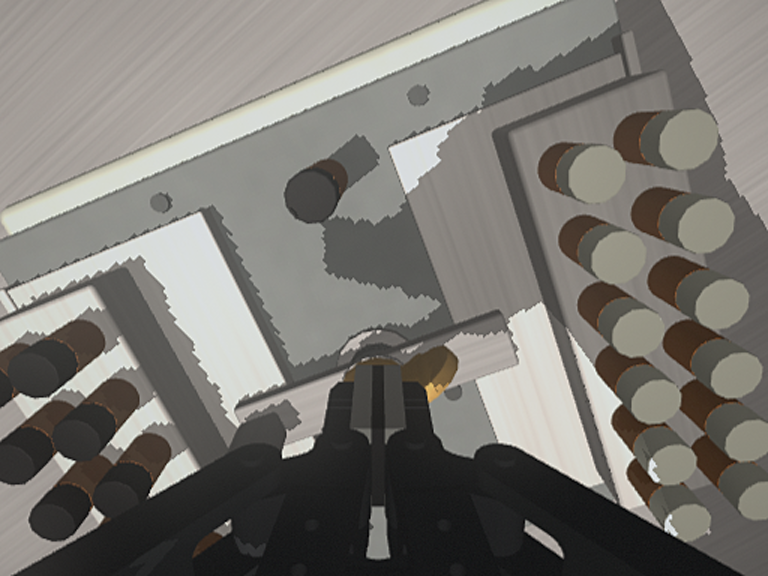

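View pics/si5.png

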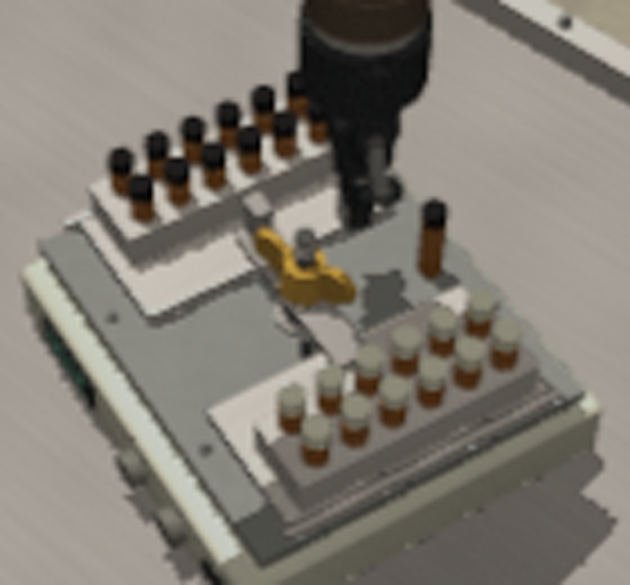

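```bash
python3 - <<'E'
from h import *
W=cal("w9")
for uv,z in [((440,352),.140),((452,365),.128)]:
    X=onz(*W,(uv[0]/1.5,uv[1]/1.5),z); d=X[:2]-ST; print(X,np.degrees(np.arctan2(d[1],d[0]))%360,np.linalg.norm(d))
E
```

```text
[ 0.55008846 -0.10401662  0.14      ] 290.33404454606716 0.04054316589731326
[ 0.53757695 -0.10239886  0.128     ] 272.4807374045617 0.03643300325633924
```

```bash
python3 -m crank '{"dr":[[0,0,0],[0,0,0]],"travel":[[0,0,0.025],[0,0,0.042]],"hand":[0,0]}' && python3 -m crank '{"dr":[[0,0,0.157],[0,0,0.314],[0,0,0.471],[0,0,0.628],[0,0,0.785],[0,0,0.942],[0,0,1.1],[0,0,1.257],[0,0,1.414],[0,0,1.571]],"travel":[[-0.0004,0.005,0],[-0.0016,0.0099,0],[-0.0035,0.0145,0],[-0.0061,0.0188,0],[-0.0094,0.0226,0],[-0.0132,0.0259,0],[-0.0175,0.0285,0],[-0.0221,0.0304,0],[-0.027,0.0316,0],[-0.032,0.032,0]],"hand":[0,0,0,0,0,0,0,0,0,0]}'
python3 - <<'E'
from h import *
state()
T=[]
for a in [223,214,205,196,187,178,169,160,151,142]:
    T.append((*(ST+.032*u(a)),.122,a))
rows(T,cmd=(*(ST+.032*u(232)),.122,232))
E
```

```text
clock: 14.25
eef_pos: [0.5622, -0.0858, 0.1235]
tool_rot: [0.945, -0.328, 0.0, -0.0]
ft_force: [0.7, -0.0, 0.6]
grip_width: 0.0001
clock: 15.5
eef_pos: [0.5173, -0.0918, 0.1242]
tool_rot: [-0.434, 0.901, -0.001, 0.0]
ft_force: [-0.5, -1.9, -0.3]
grip_width: 0.0
clk 15.50 p [ 0.5173 -0.0918  0.1242] q [-1.750e-01  3.600e-01 -1.190e-01  1.091e+00 -1.000e-03 -1.072e+00] F [-0.5  -1.85 -0.34] w 0.0
[[-0.624, -0.782, 0.001], [-0.782, 0.624, -0.001], [0.0, -0.001, -1.0]]
phi 232
dr [[0, 0, 0.157], [0, 0, 0.314], [0, 0, 0.471], [0, 0, 0.628], [0, 0, 0.785], [0, 0, 0.942], [0, 0, 1.1], [0, 0, 1.257], [0, 0, 1.414], [0, 0, 1.571]]
travel [[-0.0004, 0.005, 0.0], [-0.0016, 0.0099, 0.0], [-0.0035, 0.0145, 0.0], [-0.0061, 0.0188, 0.0], [-0.0094, 0.0226, 0.0], [-0.0132, 0.0259, 0.0], [-0.0175, 0.0285, 0.0], [-0.0221, 0.0304, 0.0], [-0.027, 0.0316, 0.0], [-0.032, 0.032, 0.0]]
```

```bash
python3 -m crank '{"dr":[[0,0,0.157],[0,0,0.314],[0,0,0.471],[0,0,0.628],[0,0,0.785],[0,0,0.942],[0,0,1.1],[0,0,1.257],[0,0,1.414],[0,0,1.571]],"travel":[[-0.0004,0.005,0],[-0.0016,0.0099,0],[-0.0035,0.0145,0],[-0.0061,0.0188,0],[-0.0094,0.0226,0],[-0.0132,0.0259,0],[-0.0175,0.0285,0],[-0.0221,0.0304,0],[-0.027,0.0316,0],[-0.032,0.032,0]],"hand":[0,0,0,0,0,0,0,0,0,0]}'
python3 - <<'E'
from h import *
state(wshot("w10"))
p0=ST+.032*u(142)-.005*np.array([u(142)[1],-u(142)[0]])
p=ST+.032*u(322)
rows([(*p,.182,322)],cmd=(*p0,.182,142+np.degrees(1.48)))
E
```

```text
clock: 16.75
eef_pos: [0.5113, -0.0463, 0.1238]
tool_rot: [0.33, 0.944, -0.0, -0.0]
ft_force: [-1.6, -0.6, -1.0]
grip_width: -0.0001
clk 16.75 p [ 0.5113 -0.0463  0.1238] q [-0.09   0.34  -0.15   1.082 -0.     0.583] F [-1.6  -0.58 -0.97] w -0.0001
[[-0.782, 0.623, -0.001], [0.623, 0.782, -0.0], [0.0, -0.001, -1.0]]
phi 226.8
dr [[0, 0, -1.662]]
travel [[-0.0108, -0.0633, 0.0]]
```

View pics/w10.png

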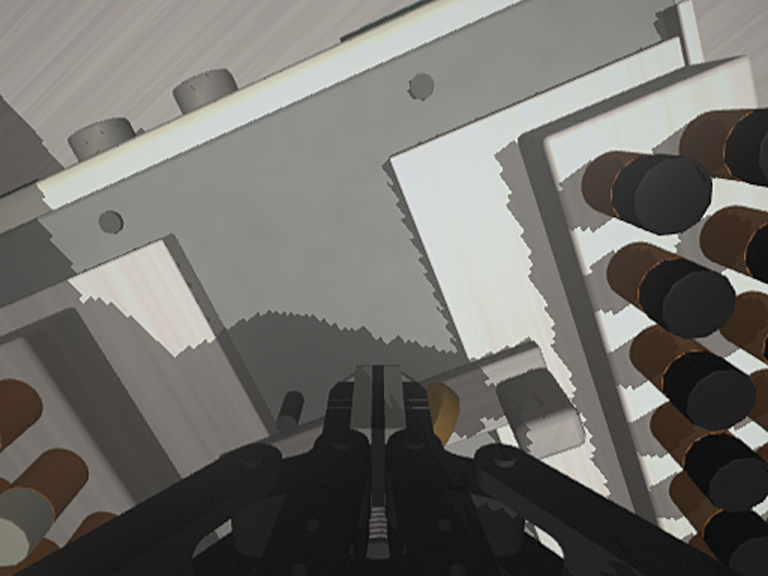

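```bash
python3 -m crank '{"dr":[[0,0,0],[0,0,0],[0,0,-0.185],[0,0,-0.37],[0,0,-0.555],[0,0,-0.74],[0,0,-0.925],[0,0,-1.11],[0,0,-1.295],[0,0,-1.48]],"travel":[[0,-0.005,0],[0,-0.005,-0.03],[0,-0.005,-0.06],[0,-0.005,-0.06],[0,-0.005,-0.06],[0,-0.005,-0.06],[0,-0.005,-0.06],[0,-0.005,-0.06],[0,-0.005,-0.06],[0,-0.005,-0.06]],"hand":[0,0,0,0,0,0,0,0,0,0]}'
python3 - <<'E'
from h import *
state()
p0=ST+.032*u(142)-.005*np.array([u(142)[1],-u(142)[0]])
p=ST+.032*u(332)
rows([(*p,.182,332),(*p,.122,332)],cmd=(*p0,.182,142+np.degrees(1.48)))
E
```

```text
clock: 18.05
eef_pos: [0.5086, -0.0506, 0.184]
tool_rot: [-0.399, 0.917, -0.0, 0.0]
ft_force: [-0.5, 0.5, -0.1]
grip_width: 0.0001
clk 18.05 p [ 0.5086 -0.0506  0.184 ] q [-0.099  0.287 -0.058  1.225  0.    -0.921] F [-0.46  0.51 -0.15] w 0.0001
[[-0.681, -0.732, 0.001], [-0.732, 0.681, -0.0], [-0.001, -0.001, -1.0]]
phi 226.8
dr [[0, 0, -1.836], [0, 0, -1.836]]
travel [[-0.0163, -0.0623, 0.0], [-0.0163, -0.0623, 0.06]]
```

```bash
python3 -m crank '{"dr":[[0,0,-0.185],[0,0,-0.37],[0,0,-0.555],[0,0,-0.74],[0,0,-0.925],[0,0,-1.11],[0,0,-1.295],[0,0,-1.48],[0,0,-1.665],[0,0,-1.836]],"travel":[[-0.003,-0.0125,0],[-0.006,-0.025,0],[-0.01,-0.038,0],[-0.013,-0.05,0],[-0.0163,-0.0623,0],[-0.0163,-0.0623,0],[-0.0163,-0.0623,0],[-0.0163,-0.0623,0],[-0.0163,-0.0623,0.01],[-0.0163,-0.0623,0.02]],"hand":[0,0,0,0,0,0,0,0,0,0]}'
python3 - <<'E'
from h import *
state(wshot("w11"))
E
```

```text
clock: 19.3
eef_pos: [0.5652, -0.0816, 0.1639]
tool_rot: [0.971, -0.24, 0.001, -0.0]
ft_force: [-0.0, -0.0, 0.0]
grip_width: -0.0001
clk 19.30 p [ 0.5652 -0.0816  0.1639] q [-0.143  0.415  0.074  1.229  0.    -2.8  ] F [-0.04 -0.04  0.03] w -0.0001
[[0.885, -0.466, 0.001], [-0.466, -0.885, -0.0], [0.001, -0.0, -1.0]]
```

View pics/w11.png

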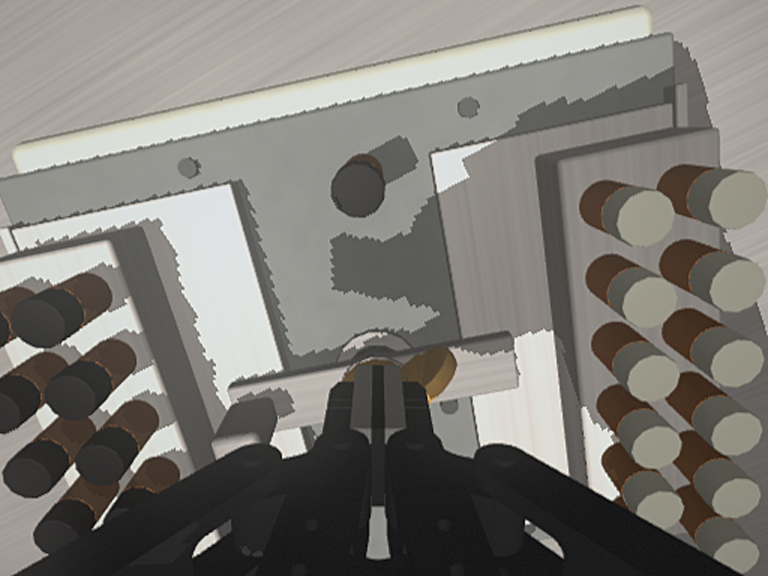

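```bash
python3 -m crank '{"dr":[[0,0,0],[0,0,0],[0,0,0.157],[0,0,0.314],[0,0,0.471],[0,0,0.628],[0,0,0.785],[0,0,0.942]],"travel":[[0,0,0.025],[0,0,0.042],[-0.0004,0.005,0.042],[-0.0016,0.0099,0.042],[-0.0035,0.0145,0.042],[-0.0061,0.0188,0.042],[-0.0094,0.0226,0.042],[-0.0132,0.0259,0.042]],"hand":[0,0,0,0,0,0,0,0]}' && python3 -m crank '{"dr":[[0,0,0.105],[0,0,0.209],[0,0,0.314],[0,0,0.419]],"travel":[[-0.0002,0.0033,0],[-0.0007,0.0067,0],[-0.0016,0.0099,0],[-0.0028,0.013,0]],"hand":[0,0,0,0]}'
```

```text
clock: 20.35
eef_pos: [0.5417, -0.0983, 0.1221]
tool_rot: [0.752, -0.659, 0.001, -0.0]
ft_force: [1.2, -0.9, -0.8]
grip_width: 0.0001
clock: 20.85
eef_pos: [0.5282, -0.0975, 0.1221]
tool_rot: [-0.599, 0.801, -0.001, 0.0]
ft_force: [1.2, -1.6, -1.0]
grip_width: -0.0002
```

```bash
python3 -m crank '{"dr":[[0,0,0.105],[0,0,0.209],[0,0,0.314],[0,0,0.419]],"travel":[[-0.0002,0.0033,0],[-0.0007,0.0067,0],[-0.0016,0.0099,0],[-0.0028,0.013,0]],"hand":[0,0,0,0]}'
```

```text
clock: 21.35
eef_pos: [0.5162, -0.0912, 0.122]
tool_rot: [-0.419, 0.908, -0.001, -0.0]
ft_force: [-0.8, -1.5, -1.1]
grip_width: 0.0005
```

```bash
python3 -c "
from h import *
state(wshot('w12'))"
```

```text
clk 21.35 p [ 0.5162 -0.0912  0.122 ] q [-1.740e-01  3.600e-01 -1.250e-01  1.085e+00 -1.000e-03 -1.039e+00] F [-0.75 -1.51 -1.15] w 0.0005
[[-0.649, -0.761, 0.001], [-0.761, 0.649, -0.001], [0.001, -0.001, -1.0]]
```

View pics/w12.png

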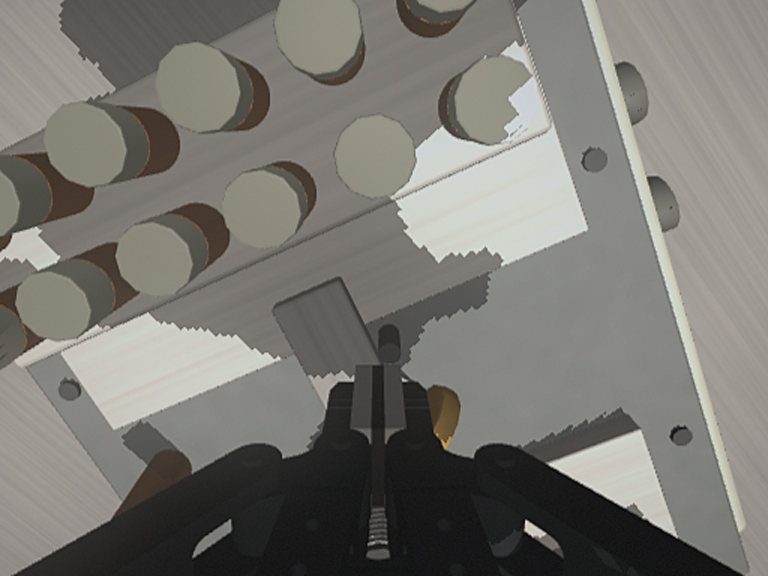

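Still turning freely with the finger on the wing (px 443,410). Continue in chunks, watching the force.

```bash
python3 -m crank '{"dr":[[0,0,0.105],[0,0,0.209],[0,0,0.314],[0,0,0.419]],"travel":[[-0.0002,0.0033,0],[-0.0007,0.0067,0],[-0.0016,0.0099,0],[-0.0028,0.013,0]],"hand":[0,0,0,0]}'
```

```text
clock: 21.9
eef_pos: [0.5079, -0.0804, 0.1218]
tool_rot: [-0.222, 0.975, -0.0, -0.0]
ft_force: [-1.0, -1.3, -0.5]
grip_width: 0.0001
```

```bash
python3 -m crank '{"dr":[[0,0,0.105],[0,0,0.209],[0,0,0.314],[0,0,0.419]],"travel":[[-0.0002,0.0033,0],[-0.0007,0.0067,0],[-0.0016,0.0099,0],[-0.0028,0.013,0]],"hand":[0,0,0,0]}'
```

```text
clock: 22.4
eef_pos: [0.5027, -0.0724, 0.1217]
tool_rot: [-0.013, 1.0, -0.006, -0.002]
ft_force: [-7.6, -18.5, 4.2]
grip_width: -0.0001
```

```bash
python3 -m crank '{"dr":[[0,0,-0.105],[0,0,-0.209],[0,0,-0.25],[0,0,-0.25]],"travel":[[-0.0002,-0.0067,0],[-0.0007,-0.013,0],[-0.0007,-0.016,0],[-0.0007,-0.016,0]],"hand":[0,0,0,0]}'
python3 - <<'E'
from h import *
state(wshot("w13"))
c=eyes.camera("side")["color"][:,:,::-1]
cv2.imwrite("pics/si6.png",cv2.resize(c[140:270,200:340],None,fx=4.5,fy=4.5,interpolation=cv2.INTER_CUBIC))
E
```

```text
clock: 22.9
eef_pos: [0.5065, -0.0833, 0.122]
tool_rot: [-0.14, 0.99, -0.0, 0.0]
ft_force: [0.2, 0.4, -0.3]
grip_width: 0.0001
clk 22.90 p [ 0.5065 -0.0833  0.122 ] q [-0.163  0.34  -0.155  1.075  0.    -0.444] F [ 0.17  0.38 -0.29] w 0.0001
[[-0.961, -0.278, 0.001], [-0.278, 0.961, -0.0], [-0.001, -0.0, -1.0]]
```

View pics/w13.png

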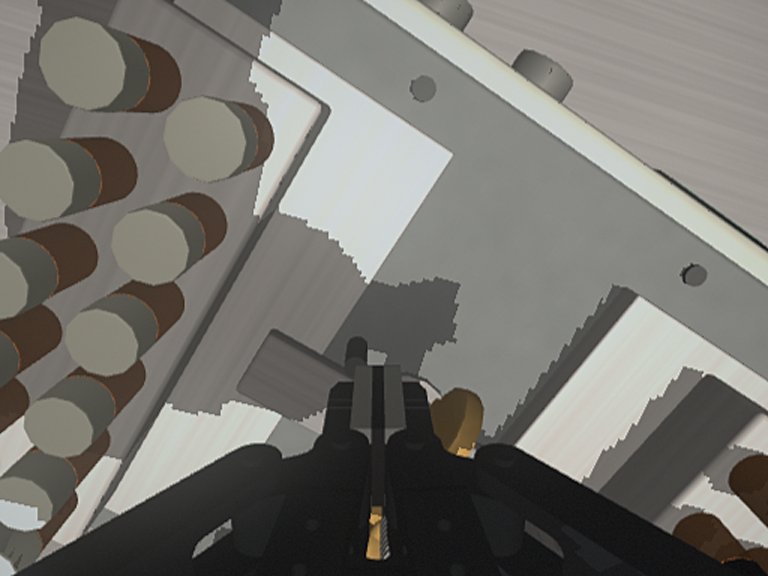

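View pics/si6.png

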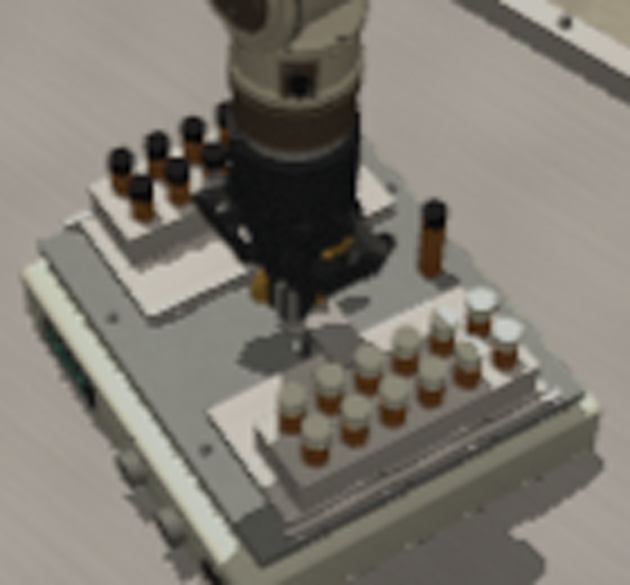

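```bash
python3 -m crank '{"dr":[[0,0,0.1],[0,0,0.1]],"travel":[[0,0.005,0],[0,0.007,0]],"hand":[0,0]}'; python3 -m crank '{"dr":[[0,0,0.05],[0,0,0.05]],"travel":[[0,0.002,0],[0,0.002,0]],"hand":[0,0]}';python3 -m crank '{"dr":[[0,0,0.05],[0,0,0.05]],"travel":[[0,0.002,0],[0,0.002,0]],"hand":[0,0]}'
```

```text
clock: 23.25
eef_pos: [0.5043, -0.0759, 0.1216]
tool_rot: [-0.092, 0.996, -0.0, 0.0]
ft_force: [0.2, -2.5, -1.0]
grip_width: 0.0001
clock: 23.5
eef_pos: [0.5038, -0.075, 0.1216]
tool_rot: [-0.067, 0.998, -0.001, -0.0]
ft_force: [-0.5, -3.7, 0.4]
grip_width: -0.0
clock: 23.75
eef_pos: [0.5032, -0.0742, 0.1216]
tool_rot: [-0.041, 0.999, -0.002, -0.001]
ft_force: [-0.8, -7.0, 0.8]
grip_width: 0.0001
```

```bash
python3 -m crank '{"dr":[[0,0,0],[0,0,-0.05],[0,0,-0.05],[0,0,0],[0,0,0.16],[0,0,0.32],[0,0,0.48],[0,0,0.65],[0,0,0.65],[0,0,0.65]],"travel":[[0,-0.006,0],[0,-0.014,0],[0,-0.014,-0.04],[0,-0.014,-0.09],[-0.016,0.007,-0.14],[-0.016,0.007,-0.178],[-0.016,0.007,-0.178],[-0.016,0.007,-0.178],[-0.016,0.007,-0.178],[-0.016,0.007,-0.178]],"hand":[0,0,0,0,0,0,0,0,0,0]}'
python3 - <<'E'
from h import *
state(wshot("w14",(150,350,90,240),4))
c=eyes.camera("side")["color"][:,:,::-1]
cv2.imwrite("pics/si7.png",cv2.resize(c[140:270,200:340],None,fx=4.5,fy=4.5,interpolation=cv2.INTER_CUBIC))
E
```

```text
clock: 25.0
eef_pos: [0.519, -0.0637, 0.2993]
tool_rot: [0.279, 0.96, 0.0, -0.0]
ft_force: [-0.4, 0.1, -0.4]
grip_width: -0.0004
clk 25.00 p [ 0.519  -0.0637  0.2993] q [-1.22e-01  2.70e-01  2.20e-01  1.52e+00  1.00e-03  4.42e-01] F [-0.43  0.13 -0.38] w -0.0004
[[-0.845, 0.535, -0.0], [0.535, 0.845, 0.001], [0.001, 0.0, -1.0]]
```

View pics/w14.png

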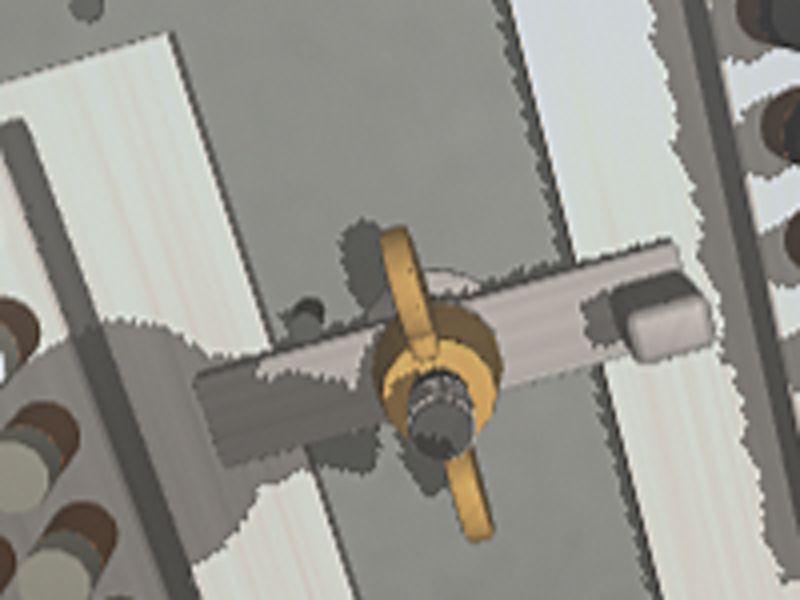

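View pics/si7.png

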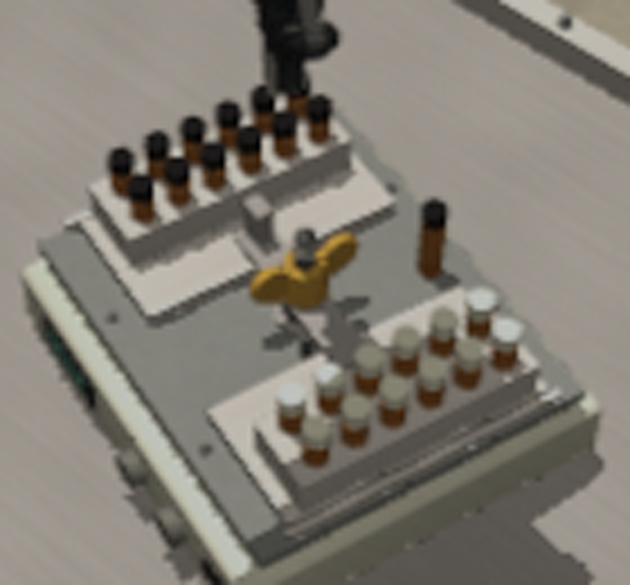

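```bash
python3 - <<'E'
from h import *
W=cal("w14"); w=lambda u,v:(u/4+150-.5+.125,v/4+90-.5+.125)
def dirn(a,b,z,z2=None):
    A=onz(*W,w(*a),z);B=onz(*W,w(*b),z2 or z); print(A.round(4),B.round(4),"deg",round(np.degrees(np.arctan2(*(B-A)[[1,0]])),2),"mid",((A+B)/2).round(4),"len",np.linalg.norm(A-B).round(4))
dirn((194,379),(672,240),.107)
dirn((172,35),(358,600),.092); dirn((502,0),(655,600),.092)
dirn((395,232),(481,535),.130); dirn((395,232),(481,535),.1345)
S=cal("w5")
E
```

```text
[ 0.5066 -0.1191  0.107 ] [0.5402 0.     0.107 ] deg 74.25 mid [ 0.5234 -0.0595  0.107 ] len 0.1238
[ 0.4344 -0.0777  0.092 ] [ 0.5859 -0.1218  0.092 ] deg -16.24 mid [ 0.5101 -0.0997  0.092 ] len 0.1577
[ 0.4706 -0.0053  0.092 ] [ 0.6301 -0.0521  0.092 ] deg -16.34 mid [ 0.5503 -0.0287  0.092 ] len 0.1662
[ 0.4989 -0.0538  0.13  ] [ 0.5729 -0.0761  0.13  ] deg -16.77 mid [ 0.5359 -0.0649  0.13  ] len 0.0773
[ 0.4982 -0.0533  0.1345] [ 0.5712 -0.0753  0.1345] deg -16.77 mid [ 0.5347 -0.0643  0.1345] len 0.0762
```

```bash
python3 - <<'E'
from h import *
c=eyes.camera("scene")["color"][:,:,::-1]
cv2.imwrite("pics/sc9.png",cv2.resize(c,None,fx=1.5,fy=1.5,interpolation=cv2.INTER_CUBIC))
state()
E
```

```text
clk 25.15 p [ 0.519  -0.0638  0.2994] q [-0.122  0.27   0.22   1.52   0.     0.444] F [0.36 0.82 0.85] w 0.0004
[[-0.844, 0.537, -0.0], [0.537, 0.844, 0.0], [0.0, 0.0, -1.0]]
```

View pics/sc9.png

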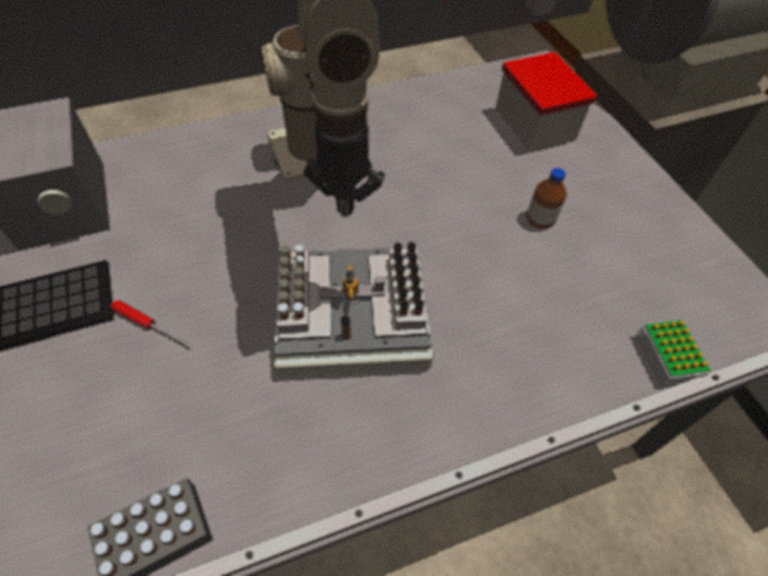

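The scene view shows the bar square across both racks. The bottle (545,205), driver (150,322) and spare vial (345,327) are where they started, and the gripper is clear above. I'm handing the job in.

```bash
python3 -c "
from workcell import job
print(job.job_done())"
```

```text
the job is handed in; nothing more can be done
None
```

The clamp bar is square across both racks against its stop, the wing nut is home on the bar, and I handed the job in at about 25 s of the 72 s allowed.

- **Bar:** I pushed the lug round with the shut fingertips from about 1.1 rad. In the last picture it lies about 0.5° from square. That is within what I can read from the image.
- **Nut:** I turned it clockwise with three light strokes on the wings, about 450° in all by my estimate. It moved freely at 1–2 N until it met a firm stop. Backing off and pushing again lightly met the same stop at 2.5–7 N. The wings now lie along the shaker's x axis to within about 0.5°.
- **Force:** When the nut first reached its stop, the push rose briefly to about 20 N before I backed off. That is well under the limits but firmer than the other strokes.
- **Everything else:** The racks measure unmoved to within about 2 mm. By eye, the spare vial, bottle and driver are where they started. The gripper ended at z = 0.30 m, touching nothing.
- **Not checked:** I did not measure the nut's height. That it is fully home rests on the stop I felt, the turn count and the wing direction.

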